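# Hold the repair cradle open for the next remote control

## Task

Swing the repair cradle's turntable anticlockwise (seen from above) by its round upright knob until it comes up against its stop. Then pull the spring-loaded jaw outwards by its flat upright handle until its steel pointer is level with the steel blade of the gauge clip set on the rail beside it, and keep it there so that I can lay a remote in: your program finishes while still holding the handle, as the spring would snap the jaw shut. Leave the other things on the bench where they are.

Things in the scene. Friction and masses are not known exactly. Their poses are not given: they have to be found in the camera images.
- cradle: The repair cradle's fixed square grey base plate, 260 x 260 x 8 mm, with the turntable on it and a steel stop post (12 mm across, 58 mm high) at one corner. Origin at the centre of its underside, below the turntable's axis. x points away from the robot (give or take 23 degrees): at the stop, the jaw's handle is on the -x side and the turning knob on the -y side.
- turntable (a joint): Angle of the cradle's turntable, an aluminium disc 230 mm across, top 45 mm above the bench. 0 = against its stop (the steel lug on the rim meets the post on the base plate); it starts 0.75 to 1.45 rad short of that (negative), grows anticlockwise seen from above and cannot pass 0. Plain friction of 0.25 N m: it stays where it is left.
- axis (a point): Centre of the turntable's top face, on its vertical axis, 45 mm above the bench. The axes turn with the disc: x points from the jaw's handle over the centre to the fixed jaw (the jaw is pulled towards -x), y to the side of the gauge clip, away from the knob.
- knob (a point): Point to grip on the turning knob: a round black upright post, 18 mm across, fixed on the disc 92 mm from the axis (-y side of the axis point). It rises 50 mm above the disc; this point is 32 mm above the disc (77 mm above the bench). Its 6 mm high foot is 28 mm across.
- jaw: The sliding jaw with rod and handle, on the turntable: a grey block 20 x 76 x 28 mm that shuts towards the fixed jaw. Origin at the axis point while shut; it slides along -x of the axis point, 0 to 45 mm. A spring pulls it shut with 4.4 N plus 0.22 N for each mm pulled (8 to 12 N at the mark; friction 1 N besides). Let go, it snaps shut.
- handle (a point): Point to grip on the jaw's handle: a flat black upright plate, 12 mm thick along the pull, 46 mm wide, 3 to 59 mm above the disc, at the outer end of an 8 mm rod (its top 11 mm above the disc), 95 mm from the axis while shut. The point is mid-plate, 37 mm above the disc, 82 mm above the bench. Behind the plate 39 mm are free up to an 18 mm high block: it can be gripped front and back.
- pointer (a point): Tip of the jaw's pointer, an upright dark steel blade 4 mm thick, 22 mm long and 12 mm high at the end of the jaw block away from the knob; it moves with the jaw. While shut it is 30 mm from the axis on the +x side, 59 mm to the +y side and 20 mm above the disc.
- clip (a joint): Where the gauge clip is set along its rail, m: how far the jaw must be pulled from shut for its pointer to stand level with the clip's blade. Set anew each time, 0.018 to 0.034; it is screwed tight and stays so.
- mark (a point): Tip of the gauge clip's blade, the mark: a 4 mm thick, 22 mm long, 12 mm high upright dark steel blade on a small dark clip (14 x 14 x 16 mm) on the graduated rail beside the jaw, on the side away from the knob. At the mark, the pointer and this blade stand end to end in one line across the pull direction. It is 61 mm from the axis along +y; same axes as the axis point.
- remote_long: Bystander: black remote control, 180 x 46 x 20 mm, lying on the bench to the right. Origin at the centre of its underside.
- remote_short: Bystander: white remote control, 115 x 40 x 18 mm, lying beside the cradle. Origin at the centre of its underside.
- screwdriver: Bystander: screwdriver, 170 mm long, lying to the right of the cradle. Origin on its underside.
- screw_jar: Bystander: small clear jar, 52 mm across, 62 mm high, to the left of the cradle. Origin at the centre of its underside.
- calculator: Bystander: grey pocket calculator, 140 x 85 x 14 mm. Origin at the centre of its underside.
- meter: Bystander: orange hand-held test meter, 130 x 75 x 35 mm, lying on its back. Origin at the centre of its underside.
- parts_carton: Bystander: cardboard box, 110 x 80 x 50 mm. Origin at the centre of its underside.

How it is judged:
By the outcome, as a careful person would: the job done as asked, in the order asked, and still so for the second after the job is handed in, while the arm keeps its last pose, push and grip.
It also fails if it takes over 48 s, if anything falls off the work surface, if the arm or the gripper's body presses on something with over 40 N, if the wrist force passes 120 N, or if a joint passes its speed limit or range.

## Robot

A 6-joint arm with a two-finger parallel gripper is mounted at the origin on the work surface. World frame = base frame: x ahead of the robot, y to its left, z up, the work surface at z = 0. Lengths are in m, angles in rad, forces in N, time in s.
With the tool pointing down it reaches from about 0.275 to 0.725 m from the base axis. Payload 15.9 kg.
Tool frame: the origin (TCP) lies on the centre line of the jaws, within the pads' length; the fingertips stand 25 mm ahead of it and the grasp point (between the pads) lies 6 mm ahead of it (arm.finger_overhang is the distance from the TCP to the fingertips, in m); z points along the fingers, y is the line along which they close (so a half turn about z gives the same grasp; the last joint's range is limited). The gripper opens to 85 mm and grips with 20 to 120 N. Pads are 22 mm wide; open, the fingers measure 114 mm over their backs; the gripper's body (76 mm by 85 mm) begins 54 mm behind the grasp point. The pads swing forward as they close: fully open they stand 13 mm farther back than shut.
Start: joints at [-1.228, 0.213, -0.034, 1.323, 0, 1.571], TCP at [0.168, -0.471, 0.256] pointing down, gripper open.
Joint ranges: [-2.98, 2.98], [-0.74, 1.72], [-1.14, 1.35], [-2.1, 2.04], [-1.57, 1.44], [-3.14, 3.14]. Speed limits (rad/s): [1.89, 1.89, 2.39, 2.57, 3.14, 3.14].

## Interface

Orientations are given as a unit quaternion [x, y, z, w].
In Python, from workcell import arm gives the robot as it stands. The module is installed in compiled form; this text tells all that it offers.
- The arm moves only by the shell command python3 -m jog 'ROWS' [FORCE]. ROWS is JSON, a list of rows, each a list of 3 entries, a list of its own where there are three numbers: the closure, from 0 (fully open) to 1 (shut), then the shift along the tool's x, y, z each as a share of 0.05 m, from -1 to 1, then the turn about the tool's z as a share of 0.08 rad, from -1 to 1. In form: [[gripper, [x, y, z], spin], ...]. A call has 1 to 8 rows; each row shifts and turns the commanded pose from where the row before left it, along the tool's axes as they then stand; what a row does not reach is not made up. A row lasts 1/8 s, in which the tool goes at most 62.5 mm and 10.7 degrees, less where a joint would pass 70% of its speed; a pose out of reach is approached as far as the arm can. A call with a number of a shift or a turn outside -1 to 1 is refused whole. A call with a gripper value outside its range is refused whole. The fingers move at their own pace and stop on an object; FORCE is the grip in N (left out, the last holds). Time passes only in rows, so rows that do not move let the fingers close. It gives the time, the measured TCP pose, the force, the opening and the grip force at its end, in the units of the state.
- arm.state(): the state, without advancing time (a new reading comes with each control period).
- arm.read_camera(name): name is "scene" or "side" or "wrist"; returns a dict with "pixels" (384x512x3 uint8, blue, green, red), "z_map" (384x512 float32, m along the optical axis (not along the pixel's ray), 0 where there is no reading), "mtx" (3x3 intrinsics, pixels), "world_from_camera" (4x4, takes a point from camera to world coordinates). Camera axes: x right, y down, z forward; pixel columns grow to the right and rows downward; lengths in m; the calibration is good to about 2 mm. A picture is of the moment at which its call begins.
- arm.sign_off(): hands the job in; it is judged then, once.
The state is a dict: "time": time; "joint_pos": joint angles; "joint_vel": joint speeds; "joint_efforts": joint torques, N m; "tool_pos": TCP position; "tcp_rot": TCP orientation; "wrist_force": force on the tool from outside, world axes, zero at the start; "ft_torque": the same for the moment, N m; "grip_width": finger opening in m; "grip_force": force on a finger pad.
Only numpy, scipy, OpenCV 4.12 (cv2) and the standard library are available. Lean on these libraries where they do the work, as an engineer would, in place of code of your own. Each camera call takes 0.05 s, during which the arm holds its last target. There are 200 camera calls.

## Working session

There is one attempt and no reset: what is moved stays moved. The work goes in short steps, Python scripts to look and compute and a shell command to move; the robot and the scene stay as the last step left them, time stands still between calls to the robot, and variables do not carry over. Pictures are saved under pics/ and viewed, at most 10 in all, crops included, and the job is handed in when it is done.

```bash
mkdir -p pics; cat > h.py <<'E'
import numpy as np, cv2
from workcell import arm
def cam(n,save=None):
    c=arm.read_camera(n)
    if save: cv2.imwrite('pics/'+save,c['pixels'])
    z=c['z_map'];K=c['mtx'];v,u=np.mgrid[:384,:512]
    P=np.stack([(u-K[0,2])/K[0,0]*z,(v-K[1,2])/K[1,1]*z,z,np.ones_like(z)],-1)@c['world_from_camera'].T
    W=P[...,:3].copy();W[z==0]=np.nan
    return c,W
E
python3 - <<'E'
from h import *
for n in('scene','side'):
    c,W=cam(n,n+'0.png'); np.save(n+'0.npy',W); print(n,c['world_from_camera'][:3].round(3).tolist())
s=arm.state();print(s['time'],s['tool_pos'],s['tcp_rot'],s['grip_width'],arm.finger_overhang)
E
```

```text
scene [[-0.041, 0.85, -0.525, 1.169], [0.999, 0.029, -0.032, 0.014], [-0.012, -0.526, -0.851, 1.108]]
side [[-1.0, -0.026, 0.017, 0.509], [-0.029, 0.575, -0.818, 1.13], [0.012, -0.818, -0.576, 0.882]]
0.1 [ 0.16797646 -0.47062885  0.2558554 ] [ 9.85345048e-01  1.70572168e-01 -8.08651900e-05 -5.14624307e-04] 0.08547930711524662 0.025
```

View pics/scene0.png

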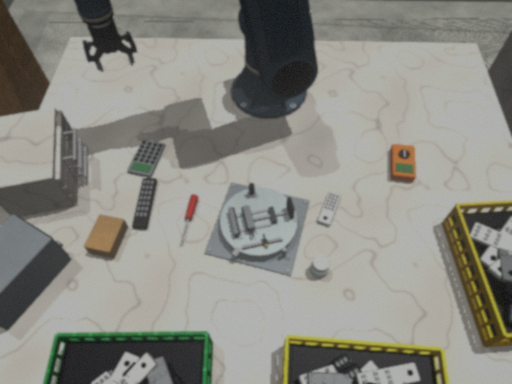

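View pics/side0.png

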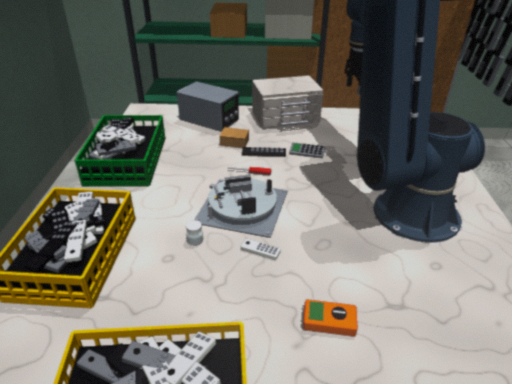

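The scene view shows the cradle around (258,222), with the knob at (252,188) and the handle at (290,208). In the side view the cradle is at (245,200). The handle and knob have to swing about 60–80° anticlockwise.

```bash
python3 - <<'E'
from h import *
for n,(u0,u1,v0,v1) in dict(scene=(200,315,175,280),side=(190,295,165,240)).items():
    W=np.load(n+'0.npy');im=cv2.imread(f'pics/{n}0.png')
    w=W[v0:v1,u0:u1].reshape(-1,3);b=im[v0:v1,u0:u1].reshape(-1,3).max(1)
    d=w[(abs(w[:,2]-.045)<.004)]
    c,r=cv2.minEnclosingCircle(d[:,:2].astype(np.float32));print(n,'disc',np.round(c,4),round(r,4),len(d),np.median(d,0).round(3))
    m=(w[:,2]>.06)&(w[:,2]<.12)
    pts=w[m]; 
    lab=-np.ones(len(pts),int);k=0
    from scipy.spatial import cKDTree
    from scipy.sparse.csgraph import connected_components
    t=cKDTree(pts);nc,lab=connected_components(t.sparse_distance_matrix(t,.012))
    for i in range(nc):
        q=pts[lab==i]
        if len(q)>5: print(len(q),q.mean(0).round(3),q.min(0).round(3),q.max(0).round(3),b[m][lab==i].mean().round())
    plate=w[(w[:,2]>.004)&(w[:,2]<.012)]
    R=cv2.minAreaRect(plate[:,:2].astype(np.float32));print('plate',R)
E
```

```text
scene disc [0.6234 0.0193] 0.1669 3021 [ 0.598 -0.012  0.045]
57 [ 0.501 -0.041  0.085] [ 0.489 -0.049  0.06 ] [ 0.507 -0.034  0.098] 76.0
119 [0.566 0.075 0.091] [0.541 0.064 0.061] [0.584 0.086 0.108] 71.0
229 [ 0.6   -0.045  0.075] [ 0.555 -0.067  0.061] [ 0.65  -0.026  0.081] 110.0
79 [0.576 0.025 0.064] [0.549 0.012 0.06 ] [0.601 0.036 0.069] 90.0
190 [ 0.609 -0.086  0.073] [ 0.561 -0.105  0.06 ] [ 0.651 -0.068  0.081] 112.0
30 [0.66  0.004 0.066] [ 0.646 -0.002  0.06 ] [0.67  0.012 0.076] 97.0
14 [0.72  0.141 0.063] [0.707 0.139 0.061] [0.735 0.143 0.067] 167.0
plate ((0.5762404203414917, -0.017392441630363464), (0.3574097454547882, 0.3600037097930908), 1.4581761360168457)
side disc [0.6295 0.0329] 0.1803 1409 [0.592 0.011 0.046]
165 [ 0.604 -0.082  0.071] [ 0.561 -0.109  0.061] [ 0.647 -0.065  0.08 ] 87.0
59 [ 0.496 -0.035  0.081] [ 0.488 -0.047  0.06 ] [ 0.505 -0.028  0.102] 70.0
199 [ 0.598 -0.038  0.072] [ 0.556 -0.062  0.06 ] [ 0.649 -0.022  0.082] 92.0
31 [0.656 0.005 0.066] [ 0.646 -0.006  0.06 ] [0.669 0.016 0.074] 84.0
194 [0.56  0.08  0.085] [0.538 0.066 0.061] [0.582 0.089 0.106] 46.0
17 [0.59  0.031 0.064] [0.576 0.022 0.061] [0.598 0.04  0.067] 84.0
96 [0.716 0.161 0.063] [0.699 0.137 0.06 ] [0.733 0.185 0.067] 209.0
plate ((0.5908486247062683, -0.06617118418216705), (0.40527772903442383, 0.42783451080322266), 2.411994695663452)
```

```bash
R='[0,[0.57,-0.371,0.05],0]'; python3 -m jog '[[0,[0.57,-0.371,0.05],0],[0,[0.57,-0.371,0.05],0],[0,[0.57,-0.371,0.05],0],[0,[0.57,-0.371,0.05],0],[0,[0.57,-0.371,0.05],0],[0,[0.57,-0.371,0.05],0],[0,[0.57,-0.371,0.05],0],[0,[0.57,-0.371,0.05],0]]' 40; python3 -m jog '[[0,[0.57,-0.371,0.05],0],[0,[0.57,-0.371,0.05],0],[0,[0.57,-0.371,0.05],0],[0,[0.57,-0.371,0.05],0],[0,[0.57,-0.371,0.05],0],[0,[0.57,-0.371,0.05],0],[0,[0.57,-0.371,0.05],0],[0,[0.57,-0.371,0.05],1]]'
python3 - <<'E'
from h import *
c,W=cam('wrist','w1.png');np.save('w1.npy',W);print(c['world_from_camera'].round(3).tolist());print(c['mtx'])
s=arm.state();print(s['time'],s['tool_pos'],s['tcp_rot'],s['joint_pos'])
E
```

```text
time: 1.1
tool_pos: [0.3333, -0.2534, 0.2361]
tcp_rot: [0.985, 0.171, -0.0, -0.0]
wrist_force: [-0.4, -0.2, -0.4]
grip_width: 0.0857
grip_force: 0.0
time: 2.1
tool_pos: [0.4982, -0.0371, 0.216]
tcp_rot: [0.991, 0.13, -0.0, -0.0]
wrist_force: [-0.4, -0.4, -0.4]
grip_width: 0.0855
grip_force: 0.0
[[0.258, -0.929, -0.265, 0.565], [-0.966, -0.249, -0.07, -0.02], [-0.001, 0.274, -0.962, 0.334], [0.0, 0.0, 0.0, 1.0]]
[[268.40162139   0.         251.15336784]
 [  0.         268.40162139 187.59702826]
 [  0.           0.           1.        ]]
2.15 [ 0.49991294 -0.03461618  0.21542595] [ 9.91717918e-01  1.28433753e-01 -1.90150867e-05 -5.84119623e-04] [-6.97938695e-02  2.26372777e-01 -1.20796943e-01  1.22389436e+00
  1.13777731e-03  2.81421961e+00]
```

View pics/w1.png

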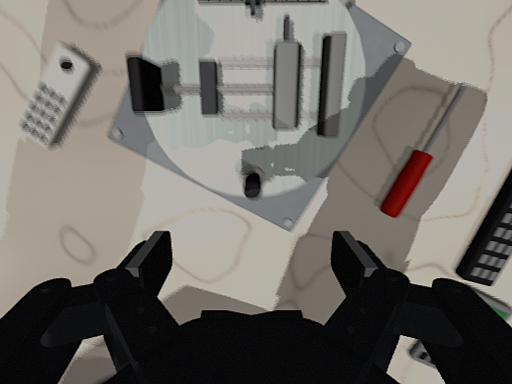

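The wrist view shows the knob at (252,183), the handle plate at (145,83), the jaw block at (287,85) with its pointer at (287,28), and base plate corners at (110,133), (291,230) and (409,45).

```bash
python3 - <<'E'
from h import *
W=np.load('w1.npy');g=cv2.imread('pics/w1.png').max(2)
T=np.array([[0.258,-0.929,-0.265,0.565],[-0.966,-0.249,-0.07,-0.02],[-0.001,0.274,-0.962,0.334]])
def ray(u,v,z):
    d=T[:,:3]@[(u-251.15)/268.4,(v-187.6)/268.4,1];return (T[:,3]+d*(z-T[2,3])/d[2]).round(4)
c=[ray(*p,.008) for p in((110,133),(291,230),(409,45))]
for a,b in((0,1),(1,2)):
    d=c[b]-c[a];print('edge',np.linalg.norm(d).round(3),np.degrees(np.arctan2(d[1],d[0])).round(1))
print('centre',(c[0]+c[2])/2)
for n,(u0,u1,v0,v1,zl) in dict(knob=(235,270,160,205,.085),handle=(120,170,45,120,.095)).items():
    w=W[v0:v1,u0:u1].reshape(-1,3);q=w[w[:,2]>zl];print(n,len(q),np.median(q,0).round(4),((np.percentile(q,2,0)+np.percentile(q,98,0))/2).round(4))
    if n=='handle': print(cv2.minAreaRect(q[:,:2].astype(np.float32)))
s=arm.state();q=s['tcp_rot'];print(np.degrees(2*np.arctan2(q[1],q[0]))-90)
E
```

```text
edge 0.255 -104.7
edge 0.251 -13.6
centre [ 0.58705 -0.0161   0.008  ]
knob 301 [ 0.4968 -0.0409  0.0951] [ 0.4961 -0.041   0.0916]
handle 1000 [0.5599 0.0731 0.1031] [0.559  0.0735 0.1003]
((0.5590434074401855, 0.07410112023353577), (0.04542261362075806, 0.011957194656133652), 14.850555419921875)
-75.24180893569252
```

```bash
python3 -m jog '[[0,[-0.03,0,0.66],0],[0,[0,0,0.66],0],[0,[0,0,0.66],0],[0,[0,0,0.66],0],[0.8,[0,0,0],0],[1,[0,0,0],0],[1,[0,0,0],0],[1,[0,0,0],0]]' 50; python3 -m jog '[[1,[0,0,0],0],[1,[0,0,0],0],[1,[0,0,0],0]]'
```

```text
time: 3.15
tool_pos: [0.4971, -0.0386, 0.0855]
tcp_rot: [0.991, 0.131, 0.001, 0.0]
wrist_force: [-2.8, -2.2, 11.0]
grip_width: 0.0168
grip_force: 48.4
time: 3.52
tool_pos: [0.497, -0.0386, 0.0855]
tcp_rot: [0.991, 0.131, 0.001, 0.0]
wrist_force: [-2.4, -0.5, 8.5]
grip_width: 0.0166
grip_force: 48.5
```

```bash
python3 -m jog '[[1,[0.006,0.147,0],-1],[1,[0.006,0.147,0],-1],[1,[0.006,0.147,0],-1],[1,[0.006,0.147,0],-1],[1,[0.006,0.147,0],-1],[1,[0.006,0.147,0],-1],[1,[0.006,0.147,0],-1],[1,[0.006,0.147,0],-1]]'; python3 -m jog '[[1,[0.006,0.147,0],-1],[1,[0.006,0.147,0],-1],[1,[0.006,0.147,0],-1],[1,[0.006,0.147,0],-1],[1,[0,0,0],0]]'
```

```text
time: 4.53
tool_pos: [0.5286, -0.0869, 0.0855]
tcp_rot: [0.899, 0.437, 0.001, 0.0]
wrist_force: [-3.1, 2.9, 11.2]
grip_width: 0.0168
grip_force: 48.9
time: 5.15
tool_pos: [0.5548, -0.1011, 0.0855]
tcp_rot: [0.818, 0.575, 0.001, 0.001]
wrist_force: [-1.9, 0.3, 8.5]
grip_width: 0.0166
grip_force: 48.8
```

```bash
python3 -m jog '[[1,[0.003,0.074,0],-0.5],[1,[0.003,0.074,0],-0.5],[1,[0,0,0],0]]'; python3 -m jog '[[1,[0.003,0.04,0],-0.27],[1,[0,0,0],0]]';python3 -m jog '[[1,[0,0.03,0],-0.2],[1,[0,0,0],0]]'
```

```text
time: 5.52
tool_pos: [0.5616, -0.1032, 0.0855]
tcp_rot: [0.795, 0.607, 0.001, 0.001]
wrist_force: [-2.1, -0.1, 8.6]
grip_width: 0.017
grip_force: 48.9
time: 5.78
tool_pos: [0.5633, -0.1036, 0.0855]
tcp_rot: [0.788, 0.615, 0.0, 0.001]
wrist_force: [-4.0, 0.6, 10.1]
grip_width: 0.0169
grip_force: 49.1
time: 6.02
tool_pos: [0.5634, -0.1036, 0.0854]
tcp_rot: [0.784, 0.621, -0.0, -0.0]
wrist_force: [-15.1, 3.5, 19.7]
grip_width: 0.0163
grip_force: 50.2
```

```bash
python3 -m jog '[[0,[0,0,0],0],[0,[0,0,0],0],[0,[0,0,0],0],[0,[0,0,-0.3],0],[0,[0,0,-0.7],0],[0,[0,0,-0.8],0],[0,[0,0,-0.8],0],[0,[0,0,0],0]]'
python3 - <<'E'
from h import *
c,W=cam('wrist','w2.png');np.savez('w2.npz',W=W,T=c['world_from_camera'],K=c['mtx']);print(arm.state()['tool_pos'])
E
```

```text
time: 7.02
tool_pos: [0.5659, -0.1041, 0.2184]
tcp_rot: [0.784, 0.621, 0.002, 0.002]
wrist_force: [-0.1, 0.9, 0.1]
grip_width: 0.0851
grip_force: 0.0
[ 0.56511357 -0.10400005  0.21622361]
```

View pics/w2.png

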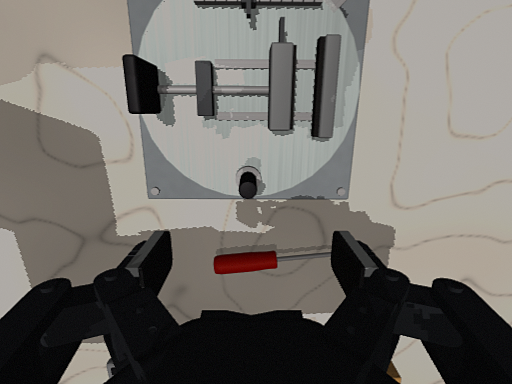

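The wrist view now shows the disc square with the base plate. The handle is at (140,85), the pointer blade at (282,28), and the clip with its blade at (250,12).

```bash
python3 - <<'E'
from h import *
d=np.load('w2.npz');W=d['W'];T=d['T'];im=cv2.imread('pics/w2.png')
w=W[45:125,115:170].reshape(-1,3);q=w[(w[:,2]>.095)&(w[:,2]<.12)];R=cv2.minAreaRect(q[:,:2].astype(np.float32));print(R,q.mean(0))
w=W[160:205,230:265].reshape(-1,3);q=w[(w[:,2]>.088)];print('knob',np.median(q,0))
cv2.imwrite('pics/w2c.png',cv2.resize(im[0:60,180:340],None,fx=5,fy=5,interpolation=cv2.INTER_CUBIC))
E
```

```text
((0.4922926127910614, 0.005530310794711113), (0.045601893216371536, 0.012311125174164772), 76.18558502197266) [0.49353701 0.00548653 0.10225088]
knob [ 0.56310546 -0.10486942  0.09510518]
```

View pics/w2c.png

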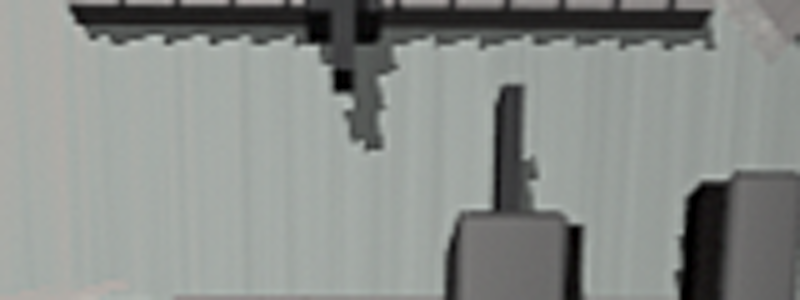

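```bash
python3 -m jog '[[0.4,[0.3,-0.319,0],0],[0.4,[0.3,-0.319,0],0],[0.4,[0.3,-0.319,0],0],[0.4,[0.3,-0.319,0],0],[0.4,[0.3,-0.319,0],0],[0.4,[0.3,-0.319,0],0.1],[0.4,[0,0,0],0],[0.4,[0,0,0.4],0]]'
python3 - <<'E'
from h import *
c,W=cam('wrist','w3.png');np.savez('w3.npz',W=W,T=c['world_from_camera'],K=c['mtx']);s=arm.state();q=s['tcp_rot'];print(s['tool_pos'],np.degrees(2*np.arctan2(q[1],q[0]))-90)
m=(W[...,2]>.095)&(W[...,2]<.112)&(np.hypot(W[...,0]-.4925,W[...,1]-.0055)<.035);p=W[m];print(len(p),cv2.minAreaRect(p[:,:2].astype(np.float32)),p.mean(0))
E
```

```text
time: 8.07
tool_pos: [0.4926, 0.0058, 0.1951]
tcp_rot: [0.786, 0.618, 0.001, 0.001]
wrist_force: [-0.3, 0.5, -0.4]
grip_width: 0.0512
grip_force: 0.0
[0.49128425 0.00557392 0.19197582] -13.642785161031142
762 ((0.4917050004005432, 0.005961403250694275), (0.045593224465847015, 0.011609791778028011), 76.56654357910156) [0.49227078 0.00741721 0.10283983]
```

View pics/w3.png

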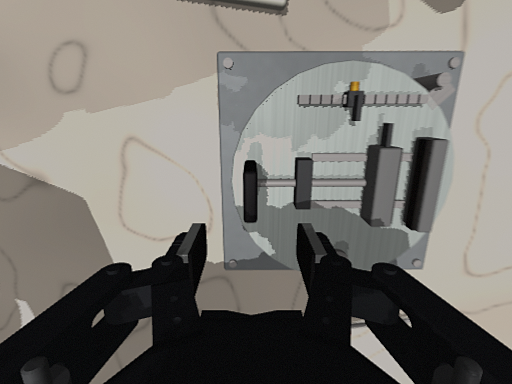

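```bash
python3 -m jog '[[0.4,[0,0,0.51],0],[0.4,[0,0,0.51],0],[0.4,[0,0,0.51],0],[0.4,[0,0,0.51],0],[1,[0,0,0],0],[1,[0,0,0],0],[1,[0,0,0],0],[1,[0,0,0],0]]' 60
python3 - <<'E'
from h import *
d=np.load('w3.npz');T=d['T'];K=d['K'];im=cv2.imread('pics/w3.png')
cv2.imwrite('pics/w3c.png',cv2.resize(im[75:155,330:420],None,fx=7,fy=7,interpolation=cv2.INTER_CUBIC))
a=np.radians(-13.8);X=np.array([np.cos(a),np.sin(a)])
np.save('X.npy',X)
def ray(u,v,z):
    r=T[:3,:3]@[(u-K[0,2])/K[0,0],(v-K[1,2])/K[1,1],1];return T[:3,3]+r*(z-T[2,3])/r[2]
p,m=ray(387,125,.065),ray(355.5,118,.065);C=np.array([.5865,-.0155]);Y=[-X[1],X[0]]
for q in(p,m):print((q[:2]-C)@X,(q[:2]-C)@Y)
E
```

```text
time: 9.12
tool_pos: [0.4919, 0.0057, 0.0934]
tcp_rot: [0.786, 0.618, 0.0, 0.0]
wrist_force: [-5.9, 0.5, 4.7]
grip_width: 0.0112
grip_force: 58.8
0.026324210002055867 0.055329931906650996
-0.00281612778881742 0.06136618411607198
```

View pics/w3c.png

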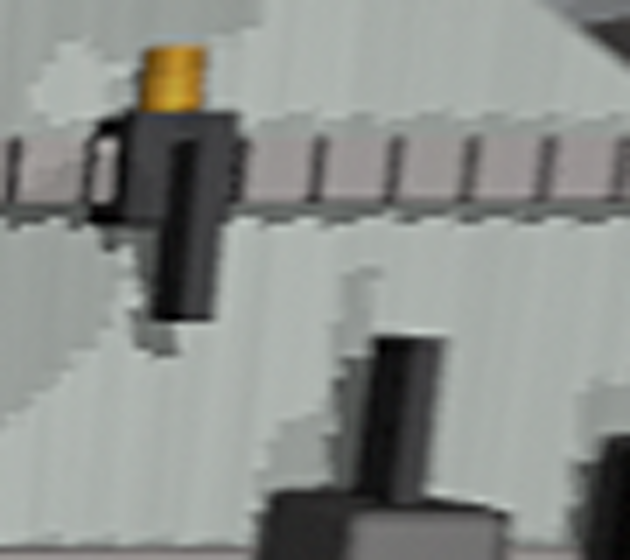

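```bash
python3 -m jog '[[1,[0,-0.09,0],0],[1,[0,-0.09,0],0],[1,[0,-0.09,0],0],[1,[0,-0.09,0],0],[1,[0,-0.09,0],0],[1,[0,-0.09,0],0],[1,[0,0,0],0],[1,[0,0,0],0]]'
python3 - <<'E'
from h import *
c,W=cam('wrist','w4.png');np.savez('w4.npz',W=W,T=c['world_from_camera'],K=c['mtx']);s=arm.state();q=s['tcp_rot'];print(s['tool_pos'],s['wrist_force'],np.degrees(2*np.arctan2(q[1],q[0]))-90)
E
```

```text
time: 10.12
tool_pos: [0.4672, 0.0117, 0.0935]
tcp_rot: [0.786, 0.618, 0.001, 0.001]
wrist_force: [8.7, -3.4, -2.6]
grip_width: 0.011
grip_force: 58.7
[0.467221   0.01171093 0.09351373] [ 9.16283486 -3.37629622 -3.10796413] -13.672067438585216
```

View pics/w4.png

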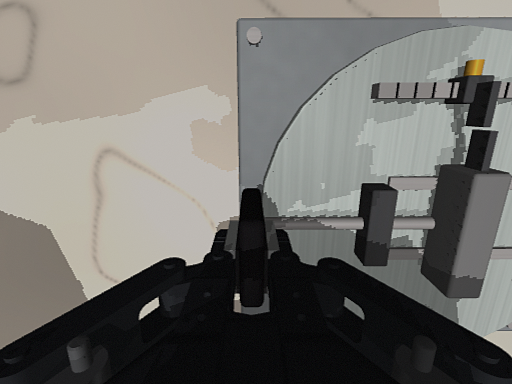

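```bash
python3 - <<'E'
from h import *
im=cv2.imread('pics/w4.png')
cv2.imwrite('pics/w4c.png',cv2.resize(im[60:185,442:512],None,fx=4.8,fy=4.8,interpolation=cv2.INTER_CUBIC))
E
```

```text
(no output)
```

View pics/w4c.png

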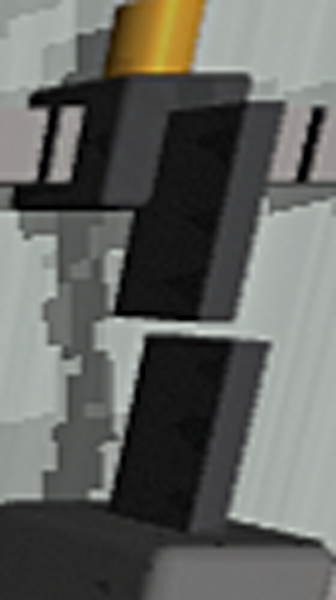

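The blades are nearly level in the close view. In the full image, the clip blade's left top edge ends at about (483.7,126) and the pointer's starts at about (490.5,131).

```bash
python3 - <<'E'
from h import *
d=np.load('w4.npz');T=d['T'];K=d['K'];X=np.load('X.npy');C=np.array([.5865,-.0155])
def ray(cu,cv,z):
    u=442+(cu+.5)/4.8-.5;v=60+(cv+.5)/4.8-.5
    r=T[:3,:3]@[(u-K[0,2])/K[0,0],(v-K[1,2])/K[1,1],1];q=(T[:3,3]+r*(z-T[2,3])/r[2])[:2]-C;return np.array([q@X,q@[-X[1],X[0]]])*1e3
for z in(.065,):
  for n,p in dict(clipL0=(240,105),clipL1=(200,318),clipR=(235,320),ptrL=(233,340),ptrR=(271,342),ptrL1=(190,530)).items():print(z,n,ray(*p,z).round(1))
E
```

```text
0.065 clipL0 [ 0.5 81.4]
0.065 clipL1 [ 1.5 59.2]
0.065 clipR [ 5.5 59. ]
0.065 ptrL [ 5.8 56.8]
0.065 ptrR [10.1 56.6]
0.065 ptrL1 [ 6.1 35.1]
```

```bash
python3 -m jog '[[1,[0,-0.03,0],0],[1,[0,-0.03,0],0],[1,[0,-0.028,0],0],[1,[0,0,0],0],[1,[0,0,0],0],[1,[0,0,0],0]]'
python3 - <<'E'
from h import *
c,W=cam('wrist','w5.png');np.savez('w5.npz',W=W,T=c['world_from_camera'],K=c['mtx']);s=arm.state();print(s['tool_pos'],s['wrist_force'])
im=c['pixels'];cv2.imwrite('pics/w5c.png',cv2.resize(im[60:185,442:512],None,fx=4.8,fy=4.8,interpolation=cv2.INTER_CUBIC))
E
```

```text
time: 10.92
tool_pos: [0.4631, 0.0127, 0.0935]
tcp_rot: [0.786, 0.618, 0.001, 0.002]
wrist_force: [9.7, -4.0, -4.2]
grip_width: 0.0109
grip_force: 58.7
[0.46308778 0.01273435 0.09350756] [ 9.20115288 -4.1608213  -4.5410103 ]
```

View pics/w5c.png

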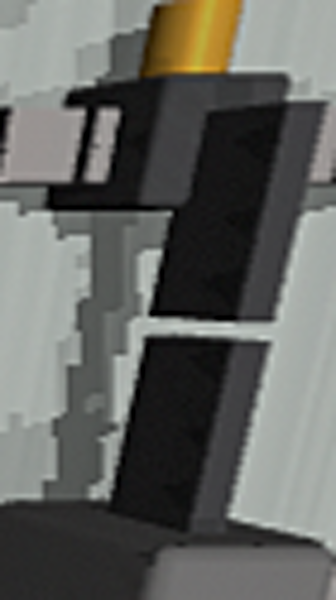

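The pointer and blade edges now line up to within about 0.3 mm. Before handing in, I'll check that the disc is still at its stop by comparing the rail and rod directions with the base plate's edge.

```bash
python3 - <<'E'
from h import *
for f,g in(('w2',None),('w3',None),('w5',None)):
    d=np.load(f+'.npz');T=d['T'];K=d['K'];im=cv2.imread(f'pics/{f}.png',0)
    L=cv2.createLineSegmentDetector().detect(im)[0][:,0]
    print(f)
    for u1,v1,u2,v2 in L:
        if np.hypot(u2-u1,v2-v1)<45 or max(v1,v2)>270:continue
        P=[]
        for u,v in((u1,v1),(u2,v2)):
            r=T[:3,:3]@[(u-K[0,2])/K[0,0],(v-K[1,2])/K[1,1],1];P.append(r/-r[2])
        e=P[1]-P[0];a=np.degrees(np.arctan2(e[1],e[0]));a=(a+90)%180-90
        if abs(a+13.8)<5: print([int(x) for x in(u1,v1,u2,v2)],a.round(2))
E
```

```text
w2
[244, 7, 196, 5] -14.71
[195, 0, 244, 1] -13.43
[259, 1, 320, 1] -13.4
[320, 6, 256, 6] -13.53
[240, 198, 148, 198] -13.46
[214, 91, 265, 91] -13.4
[219, 84, 265, 85] -14.17
[215, 58, 265, 58] -13.45
w3
[311, 198, 358, 198] -13.58
[420, 105, 364, 105] -13.7
[218, 50, 461, 50] -13.54
[305, 151, 363, 151] -13.39
[359, 186, 313, 186] -13.56
[363, 180, 313, 180] -13.44
[314, 183, 361, 183] -13.68
[296, 269, 225, 269] -13.67
[363, 154, 314, 154] -13.66
[334, 53, 220, 53] -13.6
[454, 53, 408, 53] -13.6
w5
[245, 17, 510, 16] -13.42
[368, 219, 311, 219] -13.51
[428, 19, 246, 20] -13.37
[510, 19, 449, 19] -13.61
```

```bash
python3 -c "
from workcell import arm
print(arm.sign_off())"
```

```text
the job is handed in; nothing more can be done
None
```

The turntable is against its stop, and the jaw is pulled out about 29.7 mm with its pointer level with the gauge blade (within about 0.3 mm in the last picture); the gripper is still holding the handle, and the job is handed in.

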